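# Collect the finished tea tin from the lidding machine

## Robot

A 6-joint arm with a two-finger parallel gripper is mounted at the origin on a cart in front of the work surface, level with it; the furniture and walls round the work are solid. World frame = base frame: x ahead of the robot, y to its left, z up, the work surface at z = 0. Lengths are in m, angles in rad, forces in N, time in s.
With the tool pointing down it reaches from about 0.25 to 0.775 m from the base axis. Payload 4 kg.
Tool frame: the origin (TCP) lies on the centre line of the jaws, within the pads' length; the fingertips stand 14 mm ahead of it and the grasp point (between the pads) lies 5 mm behind it (robot.tcp_to_tips is the distance from the TCP to the fingertips, in m); z points along the fingers, y is the line along which they close (so a half turn about z gives the same grasp; the last joint's range is limited). The gripper opens to 94 mm and grips with 3 to 60 N. Pads are 16 mm wide; open, the fingers measure 119 mm over their backs; the gripper's body (75 mm by 177 mm) begins 78 mm behind the grasp point.
Start: joints at [-1.362, 0.087, 1.371, -0, 1.684, -0.103], TCP at [0.169, -0.523, 0.22] pointing down, gripper open.
Joint ranges: [-3.1, 3.1], [-0.76, 2.03], [0.27, 2.55], [-1.08, 4.22], [0.17, 2.65], [-2.57, 2.57]. Speed limits (rad/s): [2.79, 2.79, 3.14, 3.14, 3.14, 3.14].

## Interface

Orientations are given as [roll, pitch, yaw] about the fixed x, y, z axes, in that order (R = Rz(yaw) Ry(pitch) Rx(roll)).
In Python, from bench import robot gives the robot as it stands.
- The arm moves only by the tool carry_out, never from a script. Its argument "increments" is a list of rows, each a list of 3 entries, a list of its own where there are three numbers: the closure in counts, from 0 (fully open) to 255 (shut), then the shift along the tool's x, y, z in mm, then the turn about the tool's z in degrees. In form: [[fingers, [dx, dy, dz], twist], ...]. A call has 1 to 8 rows; each row shifts and turns the commanded pose from where the row before left it, along the tool's axes as they then stand; what a row does not reach is not made up. A row lasts 1/10 s, in which the tool goes at most 50 mm and 8.59 degrees, less where a joint would pass 70% of its speed; a pose out of reach is approached as far as the arm can. A call with a gripper value outside its range is refused whole. The fingers move at their own pace and stop on an object; the grip force is fixed at half the most. Time passes only in rows, so rows that do not move let the fingers close. It gives the time, the measured TCP pose, the force, the opening and the grip force at its end, in the units of the state.
- robot.get_obs(): the state, without advancing time (a new reading comes with each control period).
- robot.snapshot(name): name is "scene" or "top" or "wrist"; returns the picture (420x560x3 uint8, blue, green, red); there is no depth.
- robot.get_calibration(name): a dict with "vfov" (degrees; the focal length in pixels is half the picture's height over the tangent of half this angle, whatever the lens; pixels are square), "cx", "cy" (the principal point, pixels), "T" (4x4, takes a point from camera to world coordinates). Camera axes: x right, y down, z forward; pixel columns grow to the right and rows downward; lengths in m; the calibration is good to about 2 mm. A picture is of the moment at which its call begins: read the wrist's pose just before it. get_calibration takes no time and is no camera call; for the wrist camera it gives the pose at the moment of the call.
- robot.close_job(): hands the job in; it is judged then, once.
The state is a dict: "time": time; "joint_positions": joint angles; "qvel": joint speeds; "joint_torque": joint torques, N m; "tool_pos": TCP position; "ee_rot": TCP orientation; "wrist_force": force on the tool from outside, world axes, zero at the start; "wrist_torque": the same for the moment, N m; "width": finger opening in m; "finger_force": force on a finger pad.
Only numpy, scipy, OpenCV 4.12 (cv2) and the standard library are available. Lean on these libraries where they do the work, as an engineer would, in place of code of your own. Each camera call takes 0.05 s, during which the arm holds its last target. There are 200 camera calls.

## Task

The lidding machine has just pushed a finished tea tin out into its catch tray. Hold the release bar at the front of the clear guard cover down while you slide the cover fully back, lift the tin out and stand it on the worktop to change your grip - the tray lets you hold it only by its two broad faces, the tote only by its two narrow ends - then set it upright right down in the empty middle cell of the wooden tote, between the two tins that are already packed. Keep the tin upright, leave the two packed tins, the mug, the canister and the teaspoon where they are, and leave the guard cover open.

Things in the scene. Friction and masses are not known exactly. Their poses are not given: they have to be found in the camera images.
- guard_cover (a joint): slide of the clear cover over the catch tray, m: 0 shut and latched, 0.125 fully back (end stop), along the machine's +x. Friction about 2 N. Shut, it moves at most 3 mm until the release bar is pressed 4 mm or more; once under way the bar stays down beneath the rails by itself and springs up into a second pair of notches at 0.12 or more, which keeps the cover open. It passes above the tin.
- release_bar (a joint): travel of the release bar, m: 0 up, 0.006 fully down (hard stop). Its spring needs 2.5 N to start and about 5.5 N to go fully down.
- release_pad (a point): centre of the top of the ribbed black pad on the release bar, at the cover's end nearest the robot; moves with cover and bar (z 0.103 with the bar up). x = opening direction. Pad 24 mm (x) by 40 mm. Behind it an upright fin to push against, 8 mm thick (x), 40 mm wide, 11.5 mm higher than the pad, front face 11 mm towards +x from this point. Nothing in front of the pad.
- lidding_machine: fixed machine; origin on the worktop beneath the centre of its steel catch tray, z up, +x from the tray to the tower, away from the robot. Behind the tray a tunnel 86 mm high with the cover's rails on it, then the grey tower, x 177 to 297 mm, 150 mm wide, with the lid magazine 300 mm high.
- tray_floor (a point): centre of the catch tray's inner floor, 4 mm above the worktop; axes as the machine's. The tray is 124 mm (x) by 64 mm (y) inside; side walls to 92 mm above the worktop, with the cover's rails outside them 34 to 44 mm off the centre line (tops 103 mm above the worktop); front wall and fixed rear wall (a closed flap) 86 mm above the worktop.
- tin: the finished tea tin in the tray: bare metal, 36 mm (its x) by 56 mm (its y), 80 mm high, closed slip lid, paper label on each broad face, about 0.15 kg; origin at the centre of its underside, z up. In the tray its x lies along the machine's x, near the middle: finger room of about 39 mm or more beside each broad face, only 4 mm at its narrow ends, where the walls are higher than the tin.
- tote: fixed low wooden tote, origin at the centre of its underside on the worktop, z up; outside 76 mm (x) by 144 mm (y). Three cells in a row along y, each 64 mm (x) by 42 mm (y), floor 6 mm thick; long walls (across x) to z 37 mm, dividers 3 mm thick to z 32 mm with rounded tops, end boards 70 mm high.
- cell_free (a point): centre of the floor of the empty middle cell, 6 mm above the worktop; axes as the tote's. A tin stands in the cell with its x axis along the tote's y (either way round), 3 to 4 mm of play on each side, and is held there by its narrow ends, above the long walls (fingers closing along the tote's x).
- cell_left (a point): centre of the floor of the cell at the tote's +y end, filled by tin_left; axes as the tote's
- cell_right (a point): centre of the floor of the cell at the tote's -y end, filled by tin_right; axes as the tote's
- tin_left: a packed tin like the first one, loose in the cell at the tote's +y end; it leaves about 9 mm beside the tin to be packed; origin at the centre of its underside, which stands 6 mm above the worktop
- tin_right: the same at the tote's -y end
- mug: white mug 95 mm tall, 92 mm wide without counting the handle, on the worktop beyond the tote and the machine, farther from the robot; origin at the centre of its underside; to be left alone
- small_canister: green lidded canister, 77 mm wide, 100 mm tall, standing on the worktop behind the tote; origin at the centre of its underside; to be left alone
- teaspoon: teaspoon 130 mm long, lying flat on the worktop beyond the work, beside the mug; origin at the middle of its underside; to be left alone

How it is judged:
On the way, in this order (a step that is already met when the one before it is completed fails the run):
1. the guard cover is slid fully back (value of joint guard_cover above 0.105 m), for 0.1 s.
2. the tin stands upright on the worktop, let go, to be taken another way (height (world z) of tin below 0.004 m and angle between tin's own z axis and vertical below 0.1 rad and contact force between the fingers and tin below 0.1 N and linear speed of tin below 0.02 m/s and horizontal distance between tin and tray_floor above 0.07 m), for 0.1 s.
At the end, for the whole second after the job is handed in: The tin stands upright (within 0.06 rad) on the floor of the tote's middle cell (within 3 mm of it in height, within 9 mm of its centre), at rest, with its thickness along the row; the two packed tins still stand on the floors of their own cells; the guard cover is fully back (joint above 0.105) (horizontal distance between tin and cell_free below 0.009 m and z of tin in the frame of cell_free below 0.003 m and angle between each of tin, tin_left, tin_right's own z axis and vertical below 0.06 rad and angle between the x axis of tin and the y axis of tote, either way round below 0.2 rad and linear speed of tin below 0.02 m/s and horizontal distance between tin_left and cell_left below 0.009 m and z of tin_left in the frame of cell_left below 0.003 m and horizontal distance between tin_right and cell_right below 0.009 m and z of tin_right in the frame of cell_right below 0.003 m and value of joint guard_cover above 0.105 m); the robot touches nothing.
It fails at once if the tin is tipped over (angle between tin's own z axis and vertical above 0.6 rad).
It fails at once if a packed tin is lifted or tipped (height (world z) of any of tin_left, tin_right above 0.02 m or angle between any of tin_left, tin_right's own z axis and vertical above 0.3 rad).
It fails at once if the mug, the canister or the teaspoon is pushed away (distance of any of mug, small_canister, teaspoon from where it was at the start of the episode above 0.02 m).
It also fails if it takes over 59 s, if anything falls off the work surface, if the arm or the gripper's body presses on something with over 40 N, if the wrist force passes 120 N, or if a joint passes its speed limit or range.

## Working session

There is one attempt and no reset: what is moved stays moved. The work goes in short steps, Python scripts to look and compute and a tool call to move; the robot and the scene stay as the last step left them, time stands still between calls to the robot, and variables do not carry over. Pictures are saved under pics/ and viewed, at most 10 in all, crops included, and the job is handed in when it is done.

Besides the shell and the picture viewer there is one more tool, called by a JSON object that holds its "fn" and its "kwargs". carry_out: Moves the arm, as the interface text tells. Its arguments: {"type":"object","properties":{"increments":{"type":"array","items":{"type":"array"}}},"required":["increments"]}

```bash
mkdir -p pics; ls
python3 - <<'E'
from bench import robot
import cv2,numpy as np
np.set_printoptions(precision=4,suppress=True)
print(robot.get_obs())
for n in("scene","top"):
    im=robot.snapshot(n);cv2.imwrite(f"pics/{n}0.png",im);print(n,robot.get_calibration(n))
E
```

```text
pics
{'time': 0.0, 'joint_positions': array([-1.3621,  0.088 ,  1.3722,  0.    ,  1.6836, -0.1031]), 'qvel': array([-0.0006, -0.0007, -0.0006,  0.001 , -0.0005, -0.0002]), 'joint_torque': array([  0.0012, -34.0189, -30.2426,   0.0718,   0.033 ,  -0.0002]), 'tool_pos': array([ 0.1686, -0.523 ,  0.2183]), 'ee_rot': array([-3.1394, -0.0002,  0.3118]), 'wrist_force': array([ 0.5743, -0.3682, -0.4   ]), 'wrist_torque': array([-0.0007,  0.0214, -0.0174]), 'finger_force': 0.0, 'width': 0.09397060817563585}
scene {'vfov': 47.07019335861132, 'cx': 278.3605873402073, 'cy': 206.8543282857767, 'T': array([[-0.555 , -0.4443,  0.7033, -0.189 ],
       [-0.8317,  0.309 , -0.4612,  0.381 ],
       [-0.0124, -0.8409, -0.541 ,  0.6435],
       [ 0.    ,  0.    ,  0.    ,  1.    ]])}
top {'vfov': 49.50514389975714, 'cx': 277.70287586428344, 'cy': 215.45595272234098, 'T': array([[-0.0208, -0.9846,  0.1735,  0.3345],
       [-0.9994,  0.0251,  0.0226, -0.0844],
       [-0.0266, -0.1729, -0.9846,  1.0999],
       [ 0.    ,  0.    ,  0.    ,  1.    ]])}
```

View pics/scene0.png

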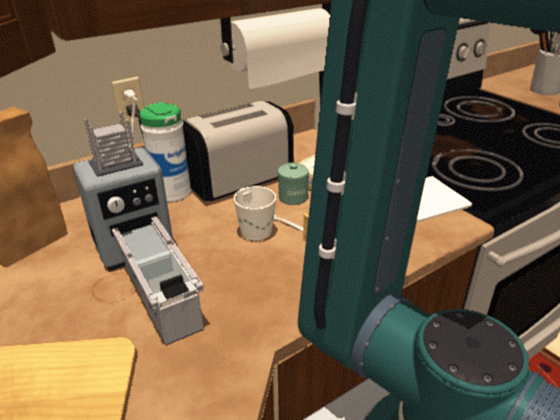

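View pics/top0.png

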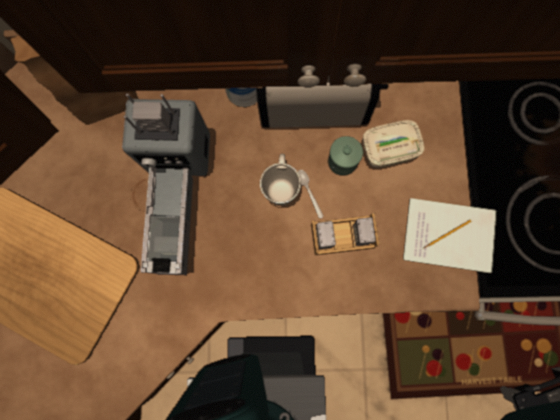

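The scene view shows the grey machine on the left with its black pad at about (174,287). In the top view the pad is at about (161,265), the machine axis runs up to the tower at (165,140), and the tote is at (345,234) with its free cell in the middle. I'll enlarge both areas.

```bash
cat > h.py <<'E'
import numpy as np,cv2
from bench import robot
np.set_printoptions(precision=4,suppress=True)
def ray(n,u,v,z,c=None):
    c=c or robot.get_calibration(n);f=210/np.tan(np.radians(c["vfov"]/2));T=np.array(c["T"])
    d=T[:3,:3]@np.array([(u-c["cx"])/f,(v-c["cy"])/f,1]);o=T[:3,3]
    return o+d*(z-o[2])/d[2]
def proj(n,p,c=None):
    c=c or robot.get_calibration(n);f=210/np.tan(np.radians(c["vfov"]/2));T=np.array(c["T"])
    q=T[:3,:3].T@(np.array(p)-T[:3,3]);return np.array([c["cx"]+f*q[0]/q[2],c["cy"]+f*q[1]/q[2]])
E
python3 - <<'E'
import cv2,numpy as np
im=cv2.imread("pics/top0.png")
a=cv2.resize(im[155:280,130:220],None,fx=4.4,fy=4.4,interpolation=cv2.INTER_CUBIC)
b=cv2.resize(im[205:265,302:387],None,fx=4.4,fy=4.4,interpolation=cv2.INTER_CUBIC)
o=np.zeros((560,790,3),np.uint8);o[:a.shape[0],:a.shape[1]]=a;o[:b.shape[0],400:400+b.shape[1]]=b
cv2.imwrite("pics/c1.png",o)
E
```

```text
(no output)
```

View pics/c1.png

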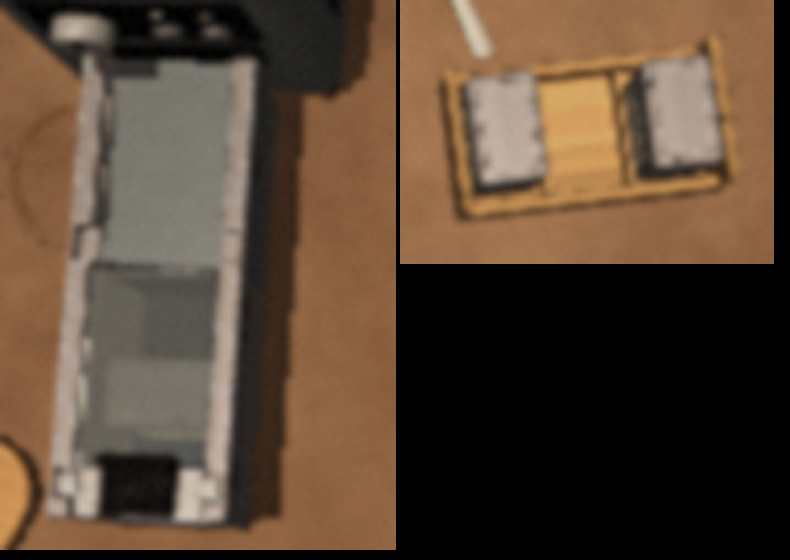

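The crop shows the pad and fin as a black block at crop (102–178, 455–517). The rail edges run from (50,515) to (85,55) and from (228,518) to (258,60). The tote's outer front corners are at about (462,215) and (730,183).

Run:
```python
from h import *
A=lambda x,y,z:ray("top",130+x/4.4-.4,155+y/4.4-.4,z)
B=lambda x,y,z:ray("top",302+(x-400)/4.4-.4,205+y/4.4-.4,z)
L=[A(50,515,.103),A(85,55,.103)];R=[A(228,518,.103),A(258,60,.103)]
for P in(L,R):
    d=P[1]-P[0];print("rail",P,"yaw",np.degrees(np.arctan2(d[1],d[0])),np.linalg.norm(d))
print("width",L[0]-R[0])
bl=np.mean([A(102,517,.103),A(178,517,.103)],0);print("pad front mid",bl)
print("fin top back",np.mean([A(102,455,.1145),A(178,455,.1145)],0))
print("tote FL",B(462,215,.037),"FR",B(730,183,.037),"BL",B(450,72,.07),"BR",B(715,42,.07))
print("tins tops",B(505,130,.086),B(680,112,.086))
for n,p in(("mug",(280,185)),("can",(345,152))):print(n,ray("top",*p,.09))
```

```text
rail [array([0.3928, 0.241 , 0.103 ]), array([0.6298, 0.2302, 0.103 ])] yaw -2.6169566571342107 0.23725059411189106
rail [array([0.3893, 0.1518, 0.103 ]), array([0.6245, 0.1399, 0.103 ])] yaw -2.886181289612151 0.23551661807182447
width [0.0035 0.0893 0.    ]
pad front mid [0.3908 0.1958 0.103 ]
fin top back [0.4206 0.1933 0.1145]
tote FL [ 0.4297 -0.1467  0.037 ] FR [ 0.4433 -0.2888  0.037 ] BL [ 0.5012 -0.1411  0.07  ] BR [ 0.5135 -0.279   0.07  ]
tins tops [ 0.468  -0.1671  0.086 ] [ 0.4751 -0.2562  0.086 ]
mug [ 0.5828 -0.0679  0.09  ]
can [ 0.6566 -0.219   0.09  ]
```

```bash
cat >> h.py <<'E'
def go(x,y,z,yaw=None):
    o=robot.get_obs();p=o["tool_pos"];w=o["ee_rot"][2];d=np.array([x,y,z])-p
    y2=w if yaw is None else np.radians(yaw)
    f=lambda a:1000*np.array([d[0]*np.cos(a)+d[1]*np.sin(a),d[0]*np.sin(a)-d[1]*np.cos(a),-d[2]])
    print("t",o["time"],"pos",p,"rot",np.degrees(o["ee_rot"]),"F",o["wrist_force"],"w",o["width"])
    print("twist",-np.degrees(y2-w),"shift before twist",f(w),"after twist",f(y2))
E
python3 -c "
from h import *
go(.34,.195,.218,-2.8)"
```

```text
t 0.1 pos [ 0.1686 -0.523   0.2184] rot [-179.8861   -0.0111   17.8649] F [-0.4773 -0.1632  1.0164] w 0.09408262611040097
twist 20.664907408192665 shift before twist [ 383.3927 -630.8307    0.4263] after twist [ 136.104  -725.5433    0.4263]
```

{"fn": "carry_out", "kwargs": {"increments": [[0,[0,0,0],6.9],[0,[0,0,0],6.9],[0,[0,0,0],6.9],[0,[9,-45,0],0],[0,[9,-45,0],0],[0,[9,-45,0],0],[0,[9,-45,0],0],[0,[9,-45,0],0]]}}

```text
time: 0.9
tool_pos: [0.2247, -0.299, 0.2188]
ee_rot: [-3.141, 0.0, -0.05]
wrist_force: [0.0, 0.1, 0.8]
width: 0.0937
finger_force: 0.0
```

{"fn": "carry_out", "kwargs": {"increments": [[0,[8,-45,0],0],[0,[8,-45,0],0],[0,[8,-45,0],0],[0,[8,-45,0],0],[0,[8,-45,0],0],[0,[8,-45,0],0],[0,[8,-45,0],0],[0,[8,-45,0],0]]}}

```text
time: 1.7
tool_pos: [0.3062, 0.0573, 0.2194]
ee_rot: [3.141, -0.001, -0.049]
wrist_force: [2.1, -1.1, -0.5]
width: 0.094
finger_force: 0.0
```

{"fn": "carry_out", "kwargs": {"increments": [[0,[9,-47,0],0],[0,[9,-47,0],0],[0,[9,-47,0],0],[0,[0,0,0],0],[0,[0,0,0],0]]}}

```text
time: 2.2
tool_pos: [0.3399, 0.1953, 0.2186]
ee_rot: [3.14, 0.002, -0.047]
wrist_force: [0.9, -0.8, -0.9]
width: 0.0944
finger_force: 0.0
```

```bash
python3 -c "
from h import *
go(.406,.195,.14,-2.8)
print(robot.get_calibration('wrist'))
cv2.imwrite('pics/w1.png',robot.snapshot('wrist'))"
```

```text
t 2.2 pos [0.3399 0.1953 0.2186] rot [179.902   0.116  -2.668] F [ 0.8899 -0.7997 -0.8598] w 0.09443873726537691
twist 0.1319771299252579 shift before twist [66.0778 -2.7654 78.6289] after twist [66.0713 -2.9176 78.6289]
{'vfov': 65.87325366869835, 'cx': 275.7975272542812, 'cy': 215.99010424416014, 'T': array([[-0.046 , -0.9682, -0.2461,  0.4113],
       [-0.9989,  0.0452,  0.0088,  0.1919],
       [ 0.0026,  0.2462, -0.9692,  0.3821],
       [ 0.    ,  0.    ,  0.    ,  1.    ]])}
```

View pics/w1.png

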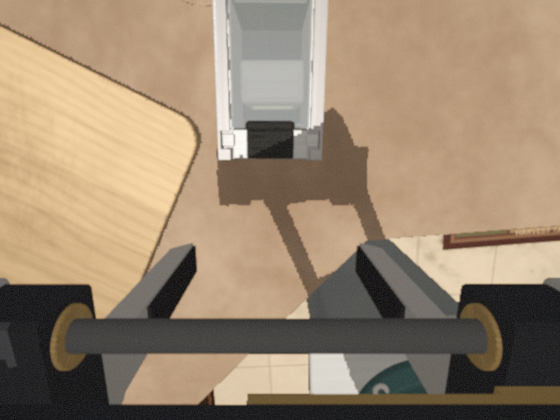

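The wrist view shows the black pad and fin at columns 247–294, rows 121–158. The rails' outer edges are at columns ~218 and ~322 near row 155, and ~214 and ~327 at row 0.

```bash
python3 -c "
from h import *
im=cv2.imread('pics/w1.png');g=im[100:170,235:310].max(2)
m=(g<70).astype(np.uint8);n,l,s,c=cv2.connectedComponentsWithStats(m);k=1+np.argmax(s[1:,4]);print(s[k]+[235,100,0,0,0])
ys,xs=np.where(l==k)
for r in(146,152,156):
  q=xs[ys==r-100]+235;print(r,q.min(),q.max(),ray('wrist',(q.min()+q.max()+1)/2-.5,r,.103))
print('front',ray('wrist',270.5,s[k][1]+s[k][3]+100-.5,.103),'finback',ray('wrist',270.5,s[k][1]+100-.5,.1145))
b=[ray('wrist',*p,.103) for p in((218,150),(214,10),(322,150),(326.5,10))];print(b)
for i in(0,2):
  d=b[i+1]-b[i];print(np.degrees(np.arctan2(d[1],d[0])))
"
```

```text
[ 246  121   48   38 1627]
146 249 292 [0.4017 0.1951 0.103 ]
152 249 292 [0.3967 0.1954 0.103 ]
156 249 292 [0.3934 0.1956 0.103 ]
front [0.3913 0.1957 0.103 ] finback [0.4218 0.1939 0.1145]
[array([0.4005, 0.2397, 0.103 ]), array([0.5055, 0.233 , 0.103 ]), array([0.3963, 0.1518, 0.103 ]), array([0.5014, 0.1469, 0.103 ])]
-3.6088414301903295
-2.6448010281260497
```

{"fn": "carry_out", "kwargs": {"increments": [[255,[20,0,20],0.4],[255,[22,-2,35],0],[255,[20,-1,33],0],[255,[0,0,0],0],[255,[0,0,0],0],[255,[0,0,0],0]]}}

```text
time: 2.85
tool_pos: [0.4031, 0.1939, 0.1335]
ee_rot: [-3.14, -0.003, -0.058]
wrist_force: [-0.1, 0.3, 0.9]
width: 0.0496
finger_force: 0.0
```

```bash
python3 -c "
from h import *
go(.402,.195,.117,-3)"
```

```text
t 2.85 pos [0.4031 0.1939 0.1335] rot [-179.9335   -0.1722   -3.3293] F [-0.094   0.3452  0.8948] w 0.04957810914106522
twist -0.3293496992532336 shift before twist [-1.1813 -0.9881 16.5369] after twist [-1.1756 -0.9949 16.5369]
```

{"fn": "carry_out", "kwargs": {"increments": [[255,[-1,-1,0],0],[255,[0,0,0],0],[255,[0,0,0],0],[255,[0,0,0],0],[255,[0,0,8],0],[255,[0,0,5],0],[255,[0,0,0],0]]}}

```text
time: 3.55
tool_pos: [0.401, 0.1954, 0.1174]
ee_rot: [3.141, 0.002, -0.056]
wrist_force: [-0.7, -0.4, 0.6]
width: 0.0008
finger_force: 0.1
```

{"fn": "carry_out", "kwargs": {"increments": [[255,[0,0,3],0],[255,[0,0,3],0],[255,[0,0,0],0]]}}

```text
time: 3.85
tool_pos: [0.4015, 0.1956, 0.1125]
ee_rot: [3.141, 0.0, -0.056]
wrist_force: [-1.4, -0.3, 4.7]
width: 0.0004
finger_force: 2.2
```

{"fn": "carry_out", "kwargs": {"increments": [[255,[0,0,2],0],[255,[0,0,1],0],[255,[4,0,0],0],[255,[5,0,0],0],[255,[5,0,0],0],[255,[5,0,0],0]]}}

```text
time: 4.45
tool_pos: [0.4216, 0.1945, 0.1111]
ee_rot: [-3.141, -0.003, -0.057]
wrist_force: [-2.6, -1.2, 8.4]
width: 0.0005
finger_force: 4.3
```

{"fn": "carry_out", "kwargs": {"increments": [[255,[10,0,0],0],[255,[14,0,0],0],[255,[14,0,0],0],[255,[14,0,0],0],[255,[14,0,0],0],[255,[14,0,0],0],[255,[14,0,0],0],[255,[6,0,0],0]]}}

```text
time: 5.25
tool_pos: [0.5223, 0.1892, 0.1112]
ee_rot: [-3.14, -0.003, -0.057]
wrist_force: [-2.4, 0.5, 8.0]
width: 0.0004
finger_force: 4.3
```

{"fn": "carry_out", "kwargs": {"increments": [[255,[5,0,0],0],[255,[5,0,0],0],[255,[2,0,0],0],[255,[0,0,0],0],[255,[0,0,0],0]]}}

```text
time: 5.75
tool_pos: [0.5293, 0.1888, 0.1112]
ee_rot: [-3.141, 0.007, -0.056]
wrist_force: [-12.4, 0.1, 14.2]
width: 0.0004
finger_force: 11.9
```

{"fn": "carry_out", "kwargs": {"increments": [[255,[0,0,-3],0],[255,[0,0,-5],0],[0,[0,0,-20],0],[0,[-30,0,-45],0],[0,[-45,0,-45],0],[0,[-45,0,0],0],[0,[-25,0,0],0],[0,[0,0,0],0]]}}

```text
time: 6.55
tool_pos: [0.3977, 0.1961, 0.2148]
ee_rot: [-3.141, -0.002, -0.055]
wrist_force: [0.7, -0.8, -0.5]
width: 0.0453
finger_force: 0.0
```

{"fn": "carry_out", "kwargs": {"increments": [[0,[0,0,0],0],[0,[0,0,0],0]]}}

```text
time: 6.75
tool_pos: [0.4004, 0.1956, 0.2138]
ee_rot: [3.141, 0.0, -0.057]
wrist_force: [1.0, -0.4, -0.2]
width: 0.0612
finger_force: 0.0
```

```bash
python3 -c "
from h import *
import pickle
go(.46,.192,.2,87)
c=robot.get_calibration('wrist');pickle.dump(c,open('w2.pkl','wb'))
cv2.imwrite('pics/w2.png',robot.snapshot('wrist'))"
```

```text
t 6.75 pos [0.4004 0.1956 0.2138] rot [179.9721   0.0122  -3.2638] F [ 0.9516 -0.4271 -0.1762] w 0.06118844623246573
twist -90.26380954605403 shift before twist [59.6686  0.1837 13.7794] after twist [-0.4584 59.6671 13.7794]
```

View pics/w2.png

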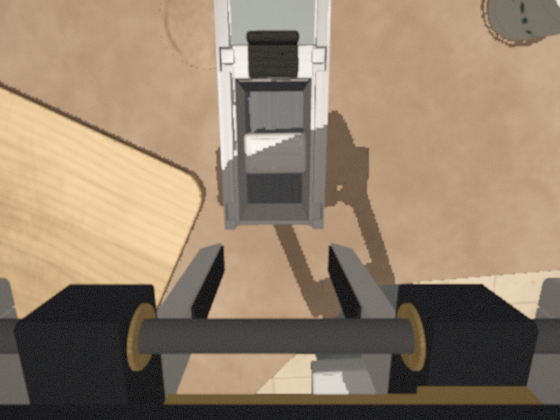

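The cover is back. The tin's lid spans columns 245–305, rows 132–173, inside the tray opening at rows 80–215. The black pad has moved back to rows 32–75.

```bash
python3 -c "
from h import *
import pickle
c=pickle.load(open('w2.pkl','rb'))
for p in((246,133),(305,133),(245,173),(306,173)):print(ray('wrist',*p,.084,c))
print('ctr',ray('wrist',275.5,153,.084,c))
print('padfront',ray('wrist',273,77,.103,c),'finback',ray('wrist',273,31,.1145,c))
for p in((236,86),(311,86)):print('opening',ray('wrist',*p,.086,c))
print('frontwall outer',ray('wrist',275,223,.086,c))
go(.46,.192,.2,87)
im=cv2.imread('pics/w2.png');print(im[90:225:4,270].max(1));print(im[155,228:322:2].max(1))
"
```

```text
[0.4741 0.2169 0.084 ]
[0.4712 0.1653 0.084 ]
[0.4393 0.2206 0.084 ]
[0.4361 0.1656 0.084 ]
ctr [0.4554 0.1921 0.084 ]
padfront [0.5154 0.1906 0.103 ] finback [0.5448 0.1888 0.1145]
opening [0.5128 0.2221 0.086 ]
opening [0.5092 0.1591 0.086 ]
frontwall outer [0.3915 0.1962 0.086 ]
t 6.8 pos [0.4005 0.1955 0.2137] rot [179.9665   0.0378  -3.277 ] F [ 1.002  -0.1613 -0.3566] w 0.06464770075509477
twist -90.27698427292512 shift before twist [59.6132  0.1294 13.7087] after twist [-0.4176 59.6119 13.7087]
[ 65 128 124 128 127 127 132 131 131 132  80 185 226 248 160 131 130 133
 133 130 132  67  64  65  65  66  62  66  69  98 104 101 104 127]
[237 241 212 195 196 102  94  96  99 144 204 192 137 129 131 130 129 133
 132 131 134 130 131 131 129 128 134 127 132 133 132 134 131 129 132 132
 130 132 124 102  97 117 128 123 131 132 130]
```

{"fn": "carry_out", "kwargs": {"increments": [[65,[0,0,0],-8.5],[65,[0,0,0],-8.5],[65,[0,0,0],-8.5],[65,[0,0,0],-8.5],[65,[0,0,0],-8.5],[65,[0,0,0],-8.5],[65,[0,0,0],-8.5],[65,[0,0,0],-8.5]]}}

```text
time: 7.6
tool_pos: [0.4005, 0.1955, 0.2137]
ee_rot: [-3.141, 0.001, 1.136]
wrist_force: [0.3, 0.1, 0.5]
width: 0.0701
finger_force: 0.0
```

{"fn": "carry_out", "kwargs": {"increments": [[65,[0,0,0],-8.5],[65,[0,0,0],-8.5],[65,[0,20,0],-5],[65,[0,20,0],0],[65,[0,14,0],0],[65,[0,0,0],0],[65,[0,0,0],0]]}}

```text
time: 8.3
tool_pos: [0.4533, 0.1908, 0.2138]
ee_rot: [-3.14, 0.001, 1.514]
wrist_force: [0.4, 0.7, 0.2]
width: 0.0699
finger_force: 0.0
```

```bash
python3 -c "
from h import *
go(.4555,.192,.055,87)"
```

```text
t 8.3 pos [0.4533 0.1908 0.2138] rot [-179.8973    0.0294   86.7271] F [0.4293 0.6844 0.1557] w 0.06991442503589743
twist -0.27288309767991936 shift before twist [  1.3502   2.1106 158.7784] after twist [  1.3401   2.117  158.7784]
```

{"fn": "carry_out", "kwargs": {"increments": [[65,[1,2,25],0],[65,[0,0,30],0],[65,[0,0,30],0],[65,[0,0,30],0],[65,[0,0,25],0],[65,[0,0,18],0],[65,[0,0,0],0],[65,[0,0,0],0]]}}

```text
time: 9.1
tool_pos: [0.455, 0.1919, 0.0569]
ee_rot: [3.142, 0.0, 1.515]
wrist_force: [1.0, -0.3, 0.5]
width: 0.0699
finger_force: 0.0
```

{"fn": "carry_out", "kwargs": {"increments": [[255,[0,0,0],0],[255,[0,0,0],0],[255,[0,0,0],0],[255,[0,0,0],0],[255,[0,0,0],0],[255,[0,0,0],0]]}}

```text
time: 9.7
tool_pos: [0.4555, 0.1918, 0.0568]
ee_rot: [3.141, -0.0, 1.514]
wrist_force: [0.4, -0.4, 1.1]
width: 0.0359
finger_force: 30.0
```

{"fn": "carry_out", "kwargs": {"increments": [[255,[0,0,-10],0],[255,[0,0,-20],0],[255,[0,0,-25],0],[255,[0,0,-30],0],[255,[0,0,-30],0],[255,[0,0,-25],0],[255,[0,0,-10],0],[255,[-20,-5,0],0]]}}

```text
time: 10.5
tool_pos: [0.4502, 0.1734, 0.2082]
ee_rot: [3.138, -0.002, 1.517]
wrist_force: [-0.1, -0.4, -1.7]
width: 0.0355
finger_force: 30.0
```

{"fn": "carry_out", "kwargs": {"increments": [[255,[-30,-5,0],0],[255,[-30,-5,0],0],[255,[-30,-5,0],0],[255,[-30,-5,0],0],[255,[-20,0,0],0],[255,[-12,0,0],0],[255,[0,0,0],4],[255,[0,0,0],7]]}}

```text
time: 11.3
tool_pos: [0.4204, 0.0213, 0.2057]
ee_rot: [-3.14, -0.0, 1.317]
wrist_force: [0.6, 0.5, -0.8]
width: 0.0357
finger_force: 30.0
```

{"fn": "carry_out", "kwargs": {"increments": [[255,[0,0,0],8],[255,[0,0,0],8],[255,[0,0,0],8],[255,[0,0,0],8],[255,[0,0,0],8],[255,[0,0,0],8],[255,[0,0,0],8],[255,[0,0,0],8]]}}

```text
time: 12.1
tool_pos: [0.4204, 0.0219, 0.2057]
ee_rot: [-3.141, 0.001, 0.2]
wrist_force: [0.8, -0.0, -2.1]
width: 0.0357
finger_force: 30.0
```

```bash
python3 -c "
from h import *
go(.42,.02,.055,5.5);cv2.imwrite('pics/s2.png',robot.snapshot('scene'))"
```

```text
t 12.1 pos [0.4204 0.0219 0.2057] rot [-179.9587    0.0785   11.4736] F [ 0.7544 -0.0262 -2.0891] w 0.03567411393617558
twist 5.973647633231051 shift before twist [ -0.7802   1.7978 150.6934] after twist [ -0.5888   1.8692 150.6934]
```

View pics/s2.png

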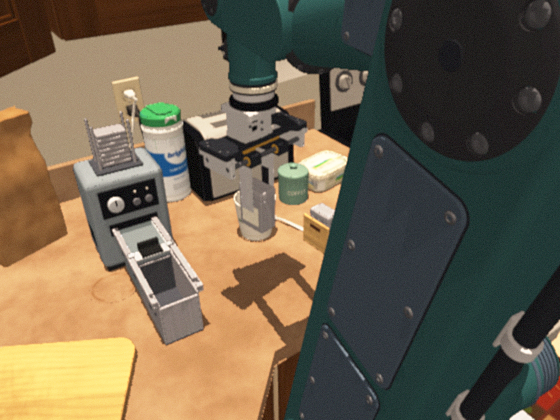

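The tin is held upright at about (258,210), the cover is open and the tray is empty. Next I lower it onto the worktop.

{"fn": "carry_out", "kwargs": {"increments": [[255,[0,0,20],6],[255,[0,0,30],0],[255,[0,0,30],0],[255,[0,0,30],0],[255,[0,0,20],0],[255,[0,0,12],0],[255,[0,0,5],0],[255,[0,0,3],0]]}}

```text
time: 12.95
tool_pos: [0.421, 0.0215, 0.0565]
ee_rot: [3.142, -0.0, 0.102]
wrist_force: [1.0, 0.0, -1.6]
width: 0.0358
finger_force: 30.0
```

{"fn": "carry_out", "kwargs": {"increments": [[255,[0,0,2],0],[255,[0,0,0],0]]}}

```text
time: 13.15
tool_pos: [0.4213, 0.0214, 0.0552]
ee_rot: [3.141, -0.002, 0.101]
wrist_force: [0.1, 0.3, -2.3]
width: 0.0357
finger_force: 30.0
```

{"fn": "carry_out", "kwargs": {"increments": [[255,[0,0,1],0],[255,[0,0,1],0],[255,[0,0,1],0],[255,[0,0,0],0]]}}

```text
time: 13.55
tool_pos: [0.4213, 0.0215, 0.0527]
ee_rot: [3.141, -0.001, 0.101]
wrist_force: [-1.5, 0.4, 4.2]
width: 0.036
finger_force: 30.0
```

Contact at the expected height. I release, rise, turn 90° and take the narrow ends.

{"fn": "carry_out", "kwargs": {"increments": [[120,[0,0,0],0],[60,[0,0,0],0],[0,[0,0,0],0],[0,[0,0,0],0],[0,[0,0,0],0],[0,[0,0,0],0]]}}

```text
time: 14.15
tool_pos: [0.4206, 0.0215, 0.0513]
ee_rot: [3.142, 0.0, 0.101]
wrist_force: [-0.3, 1.1, -0.0]
width: 0.0804
finger_force: 0.0
```

{"fn": "carry_out", "kwargs": {"increments": [[0,[0,0,-15],0],[0,[0,0,-30],0],[0,[0,0,-30],0],[0,[0,0,-30],0],[0,[-30,0,-30],0],[0,[-30,0,-15],0],[0,[-25,0,0],0],[0,[0,0,0],0]]}}

```text
time: 14.95
tool_pos: [0.3349, 0.0128, 0.2024]
ee_rot: [3.141, -0.003, 0.1]
wrist_force: [1.4, 0.0, 0.4]
width: 0.0944
finger_force: 0.0
```

{"fn": "carry_out", "kwargs": {"increments": [[0,[0,0,0],0],[0,[0,0,0],0]]}}

```text
time: 15.15
tool_pos: [0.3366, 0.013, 0.201]
ee_rot: [-3.141, 0.001, 0.101]
wrist_force: [1.4, -0.3, 0.6]
width: 0.0939
finger_force: 0.0
```

```bash
python3 -c "
from h import *
import pickle
go(.4213,.0215,.2,95.5)
c=robot.get_calibration('wrist');pickle.dump(c,open('w3.pkl','wb'))
cv2.imwrite('pics/w3.png',robot.snapshot('wrist'))"
```

```text
t 15.15 pos [0.3366 0.013  0.201 ] rot [-179.9896    0.0327    5.7686] F [ 1.3529 -0.3175  0.6063] w 0.09394706248487035
twist -89.73142738376217 shift before twist [85.1633  0.0428  0.9658] after twist [ 0.3564 85.1626  0.9658]
```

View pics/w3.png

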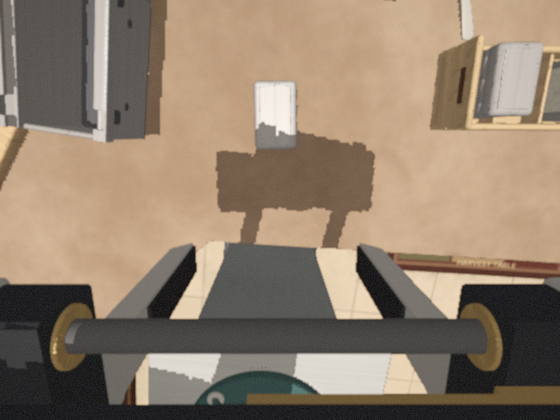

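The tin stands upright with its lid at columns 255–297, rows 82–148. The tote is partly visible at the right. I'll measure the tote from close by before regrasping.

{"fn": "carry_out", "kwargs": {"increments": [[0,[-10,45,0],0],[0,[0,45,0],0],[0,[0,45,0],0],[0,[0,45,0],0],[0,[0,40,0],0],[0,[0,0,0],0],[0,[0,0,0],0],[0,[0,0,0],0]]}}

```text
time: 16.0
tool_pos: [0.3484, -0.2061, 0.201]
ee_rot: [-3.14, 0.001, 0.102]
wrist_force: [-0.1, 0.2, -0.4]
width: 0.0938
finger_force: 0.0
```

```bash
python3 -c "
from h import *
import pickle
c=pickle.load(open('w3.pkl','rb'))
print('tin');[print(p,ray('wrist',*p,.08,c)) for p in((254.5,82),(295,82),(255.5,147),(297,147))]
go(.4213,.0215,.2,95.5)
c=robot.get_calibration('wrist');pickle.dump(c,open('w4.pkl','wb'))
im=robot.snapshot('wrist');cv2.imwrite('pics/w4.png',im)
cv2.imwrite('pics/w4c.png',cv2.resize(im[20:230,160:400],None,fx=2.8,fy=2.8,interpolation=cv2.INTER_CUBIC))"
```

```text
tin
(254.5, 82) [0.4469 0.0411 0.08  ]
(295, 82) [0.4503 0.008  0.08  ]
(255.5, 147) [0.395  0.0358 0.08  ]
(297, 147) [0.3986 0.0003 0.08  ]
t 16.0 pos [ 0.3484 -0.2061  0.201 ] rot [-179.9241    0.0367    5.8281] F [-0.1166  0.2409 -0.426 ] w 0.09377738631031438
twist -89.67185999975403 shift before twist [  95.6129 -218.9799    0.9561] after twist [219.5239  94.3572   0.9561]
```

View pics/w4c.png

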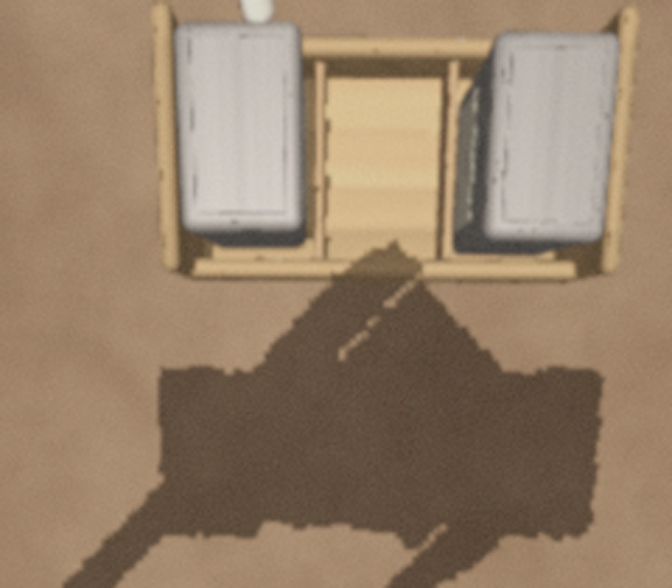

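The crop shows the dividers' tops at crop columns ~320 and ~450 (rows 65–258). The long walls' tops are centred on rows ~47 (back) and ~269 (front), and the middle cell is empty.

```bash
python3 -c "
from h import *
import pickle
c=pickle.load(open('w4.pkl','rb'))
P=lambda x,y,z:ray('wrist',160+x/2.8-.32,20+y/2.8-.32,z,c)
a,b,d,e=P(321,70,.032),P(320,250,.032),P(453,70,.032),P(447,250,.032)
print('div',a,b,d,e,'gap',(a-d)[:2],(b-e)[:2]);
for u,v in((a,b),(d,e)):print(np.degrees(np.arctan2((v-u)[1],(v-u)[0]))+180)
print('div mid',(a+b+d+e)/4)
f,g=P(386,269,.037),P(390,47,.037);print('walls',f,g,np.linalg.norm(f-g),(f+g)/2)
h,i=P(210,268,.037),P(560,269,.037);print('front wall yaw',np.degrees(np.arctan2(-(h-i)[0],(h-i)[1])))
k,l=P(310,46,.037),P(485,47,.037);print('back wall yaw',np.degrees(np.arctan2(-(k-l)[0],(k-l)[1])))
ee=[P(160,5,.07),P(174,268,.07),P(632,10,.07),P(612,270,.07)];print('ends',ee,sum(ee)/4)
tl=P(240,127,.086);tr=P(550,138,.086);print('tins',tl,tr,(tl+tr)/2)
"
```

```text
div [ 0.4997 -0.1897  0.032 ] [ 0.4428 -0.1951  0.032 ] [ 0.5042 -0.2334  0.032 ] [ 0.4473 -0.2391  0.032 ] gap [-0.0045  0.0438] [-0.0045  0.0441]
5.446916369579782
5.7391457940251485
div mid [ 0.4735 -0.2143  0.032 ]
walls [ 0.4386 -0.2184  0.037 ] [ 0.5076 -0.2115  0.037 ] 0.06935116814991248 [ 0.4731 -0.215   0.037 ]
front wall yaw 5.702812087883883
back wall yaw 5.558475278795951
ends [array([ 0.5028, -0.1425,  0.07  ]), array([ 0.4302, -0.151 ,  0.07  ]), array([ 0.5155, -0.2792,  0.07  ]), array([ 0.4435, -0.2864,  0.07  ])] [ 0.473  -0.2148  0.07  ]
tins [ 0.4697 -0.1699  0.086 ] [ 0.4758 -0.2577  0.086 ] [ 0.4727 -0.2138  0.086 ]
```

{"fn": "carry_out", "kwargs": {"increments": [[0,[0,0,0],-8.5],[0,[0,0,0],-8.5],[0,[0,0,0],-8.5],[0,[0,0,0],-8.5],[0,[0,0,0],-8.5],[0,[0,0,0],-8.5],[0,[0,0,0],-8.5],[0,[0,0,0],-8.5]]}}

```text
time: 16.85
tool_pos: [0.3485, -0.2055, 0.2017]
ee_rot: [3.141, 0.0, 1.296]
wrist_force: [0.4, -0.5, -0.6]
width: 0.0938
finger_force: 0.0
```

{"fn": "carry_out", "kwargs": {"increments": [[0,[0,0,0],-8.5],[0,[0,0,0],-8.5],[0,[0,0,0],-4.8],[0,[45,19,0],0],[0,[45,19,0],0],[0,[45,19,0],0],[0,[45,19,0],0],[0,[39,19,0],0]]}}

```text
time: 17.65
tool_pos: [0.4212, 0.0238, 0.202]
ee_rot: [3.14, 0.0, 1.671]
wrist_force: [0.9, -0.6, 0.5]
width: 0.094
finger_force: 0.0
```

{"fn": "carry_out", "kwargs": {"increments": [[0,[0,0,0],0],[0,[0,0,0],0],[0,[0,0,0],0]]}}

```text
time: 17.95
tool_pos: [0.4211, 0.0201, 0.2015]
ee_rot: [3.141, 0.001, 1.668]
wrist_force: [0.4, 0.2, -0.1]
width: 0.0939
finger_force: 0.0
```

```bash
python3 -c "
from h import *
go(.422,.0214,.06,95.6)"
```

```text
t 17.95 pos [0.4211 0.0201 0.2015] rot [179.9942   0.0381  95.5875] F [ 0.3897  0.2399 -0.1025] w 0.09393705366026209
twist -0.012533570094328029 shift before twist [  1.2358   1.048  141.5445] after twist [  1.2356   1.0483 141.5445]
```

{"fn": "carry_out", "kwargs": {"increments": [[0,[1,1,25],0],[0,[0,0,30],0],[0,[0,0,30],0],[0,[0,0,30],0],[0,[0,0,20],0],[0,[0,0,6],0],[0,[0,0,0],0]]}}

```text
time: 18.65
tool_pos: [0.4217, 0.0203, 0.0599]
ee_rot: [-3.14, -0.0, 1.666]
wrist_force: [0.0, -0.9, -0.3]
width: 0.0939
finger_force: 0.0
```

{"fn": "carry_out", "kwargs": {"increments": [[255,[0,0,0],0],[255,[0,0,0],0],[255,[0,0,0],0],[255,[0,0,0],0],[255,[0,0,0],0],[255,[0,0,0],0]]}}

```text
time: 19.25
tool_pos: [0.4226, 0.0214, 0.0608]
ee_rot: [3.141, 0.0, 1.668]
wrist_force: [-0.1, -0.7, 1.7]
width: 0.0554
finger_force: 30.0
```

```bash
python3 -c "
from h import *
go(.422,.0214,.06,95.6)"
```

```text
t 19.25 pos [0.4226 0.0214 0.0608] rot [179.9677   0.013   95.5779] F [-0.1252 -0.7106  1.6629] w 0.055387969292347516
twist -0.022057648819519445 shift before twist [ 0.0957 -0.6366  0.7567] after twist [ 0.096  -0.6365  0.7567]
```

{"fn": "carry_out", "kwargs": {"increments": [[255,[0,0,-10],0],[255,[0,0,-20],0],[255,[0,0,-25],0],[255,[0,0,-25],0],[255,[0,0,-25],0],[255,[0,0,-15],0],[255,[-15,3,0],0],[255,[-30,4,0],0]]}}

```text
time: 20.05
tool_pos: [0.4341, -0.022, 0.1818]
ee_rot: [3.14, -0.0, 1.671]
wrist_force: [0.1, -0.1, -1.3]
width: 0.0557
finger_force: 30.0
```

{"fn": "carry_out", "kwargs": {"increments": [[255,[-35,4,0],0],[255,[-35,4,0],0],[255,[-35,4,0],0],[255,[-35,4,0],0],[255,[-30,4,0],0],[255,[-25,0,0],0],[255,[0,0,0],0],[255,[0,0,0],0]]}}

```text
time: 20.85
tool_pos: [0.4723, -0.2149, 0.1802]
ee_rot: [-3.141, -0.001, 1.667]
wrist_force: [0.2, -0.4, -2.7]
width: 0.0559
finger_force: 30.0
```

```bash
python3 -c "
from h import *
go(.473,-.2147,.0665,95.6)
im=robot.snapshot('top');cv2.imwrite('pics/t2.png',cv2.resize(im[190:280,290:400],None,fx=5,fy=5,interpolation=cv2.INTER_CUBIC))"
```

```text
t 20.85 pos [ 0.4723 -0.2149  0.1802] rot [-179.9578   -0.0676   95.5102] F [ 0.1664 -0.423  -2.6685] w 0.055864900199830876
twist -0.08975103680669134 shift before twist [  0.1117   0.6809 113.726 ] after twist [  0.1106   0.681  113.726 ]
```

{"fn": "carry_out", "kwargs": {"increments": [[255,[0,0.5,20],0],[255,[0,0,25],0],[255,[0,0,20],0],[255,[0,0,12],0],[255,[0,0,0],0]]}}

```text
time: 21.4
tool_pos: [0.4719, -0.2132, 0.1016]
ee_rot: [-3.138, -0.003, 1.669]
wrist_force: [-0.5, 0.1, -3.0]
width: 0.0557
finger_force: 30.0
```

{"fn": "carry_out", "kwargs": {"increments": [[255,[0,0,5],0],[255,[0,0,5],0],[255,[0,0,5],0],[255,[0,0,0],0]]}}

```text
time: 21.8
tool_pos: [0.4728, -0.2147, 0.088]
ee_rot: [-3.141, -0.0, 1.668]
wrist_force: [1.5, -0.4, -1.7]
width: 0.0557
finger_force: 30.0
```

Below the divider tops with no contact, so I continue.

{"fn": "carry_out", "kwargs": {"increments": [[255,[0,0,5],0],[255,[0,0,5],0],[255,[0,0,5],0],[255,[0,0,4],0],[255,[0,0,0],0]]}}

```text
time: 22.3
tool_pos: [0.4725, -0.2146, 0.0684]
ee_rot: [-3.14, -0.001, 1.668]
wrist_force: [0.1, -0.7, -1.9]
width: 0.0558
finger_force: 30.0
```

{"fn": "carry_out", "kwargs": {"increments": [[255,[0,0,1],0],[255,[0,0,1],0],[255,[0,0,1],0],[255,[0,0,0],0]]}}

```text
time: 22.7
tool_pos: [0.4733, -0.2151, 0.0668]
ee_rot: [3.141, 0.001, 1.668]
wrist_force: [-0.5, 0.0, 0.4]
width: 0.0558
finger_force: 30.0
```

{"fn": "carry_out", "kwargs": {"increments": [[255,[0,0,1],0],[255,[0,0,0],0]]}}

```text
time: 22.9
tool_pos: [0.4733, -0.2151, 0.0668]
ee_rot: [3.141, 0.001, 1.668]
wrist_force: [-2.5, 1.2, 4.9]
width: 0.0559
finger_force: 30.0
```

{"fn": "carry_out", "kwargs": {"increments": [[110,[0,0,0],0],[60,[0,0,0],0],[30,[0,0,0],0],[20,[0,0,0],0],[20,[0,0,0],0]]}}

```text
time: 23.4
tool_pos: [0.473, -0.2148, 0.0652]
ee_rot: [-3.141, -0.0, 1.668]
wrist_force: [0.7, -0.3, 0.1]
width: 0.0843
finger_force: 0.0
```

{"fn": "carry_out", "kwargs": {"increments": [[20,[0,0,-10],0],[20,[0,0,-25],0],[20,[0,0,-30],0],[20,[0,0,-30],0],[20,[0,0,-30],0],[20,[0,-45,-20],0],[20,[0,-45,0],0],[20,[0,-40,0],0]]}}

```text
time: 24.2
tool_pos: [0.3426, -0.2278, 0.2122]
ee_rot: [3.14, 0.003, 1.669]
wrist_force: [-0.4, -0.7, -0.2]
width: 0.0869
finger_force: 0.0
```

{"fn": "carry_out", "kwargs": {"increments": [[20,[45,0,0],0],[20,[45,0,0],0],[20,[45,0,0],0],[20,[0,0,0],0],[20,[0,0,0],0]]}}

```text
time: 24.7
tool_pos: [0.3308, -0.0928, 0.2113]
ee_rot: [3.14, 0.002, 1.67]
wrist_force: [0.7, -1.0, 0.1]
width: 0.0868
finger_force: 0.0
```

```bash
python3 -c "
from h import *
go(.42,-.1,.2,95.6)
im=robot.snapshot('top');cv2.imwrite('pics/t3.png',im[90:290,120:400].repeat(2,0).repeat(2,1))"
```

```text
t 24.7 pos [ 0.3308 -0.0928  0.2113] rot [179.8959   0.1055  95.7094] F [ 0.692  -0.983   0.0603] w 0.08684679425707761
twist 0.10939249574279772 shift before twist [-16.0884  88.0538  11.3428] after twist [-15.9203  88.0844  11.3428]
```

View pics/t3.png

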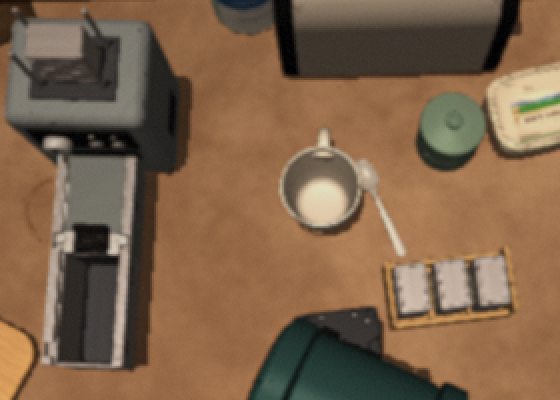

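The top view shows three tins evenly placed in the tote (crop 412, 453 and 491 at row ~285). The cover is back, and the mug, spoon and canister have not moved. I'm handing the job in.

```bash
python3 -c "
from bench import robot
print(robot.close_job())"
```

```text
the job is handed in; nothing more can be done
None
```

I packed the tin upright in the tote's middle cell, left the guard cover open, and handed the job in after about 25 s of robot time. The last top view showed the packed tins, mug, canister and teaspoon in place, but no verdict came back.

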